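# Turn the carrier lid over and press it home

### The job

Close the open tube carrier for transport: its deep lid lies upside down on the bench, so turn it right way up (it can be set down on its end halfway and taken afresh), put it on the carrier and press both ends down until it is fully home on the shoulder all round. Press firmly but do not slam or crush it, and leave the other things on the bench where they are.

Things in the scene. Friction and masses are not known exactly. Their poses are not given: they have to be found in the camera images.
- lid: Loose deep grey lid, an open box 120 long (x) x 64 wide (y) x 36 mm high (z), walls and top 5 mm thick (cavity 110 x 54 x 31), 0.11 to 0.22 kg. Flat outer sides; grip across the 64 mm. Origin: centre of the open rim's plane. z points out through the closed top: up when right way up; down at the start, when it lies on its closed top, rim up at 36 mm. Fits either way round in yaw.
- lid_end_a (a point): Point in the plane of the lid's open rim, middle of the +x end (60 mm from the origin); axes as the lid.
- lid_end_b (a point): Point in the plane of the lid's open rim, middle of the -x end (60 mm from the origin); axes as the lid.
- carrier: Open tube carrier fixed to the bench, grey body 130 (x) x 58 (y) x 60 mm high. Its flat top is the shoulder where the lid's rim sits when home. In the middle of it a darker neck 104 x 48, 10 mm high, with a 98 x 42 step 5 mm higher (the lid has 3 mm play each way); ten grey tube caps stand up to 27 mm above the shoulder, within 92 x 37 mm. Origin: centre of underside, z up.
- seat (a point): Centre of the carrier's shoulder, 60 mm above the carrier's origin, axes as the carrier. The lid's origin is here when it is home.
- strip_a (a joint): Stiff black rubber seal strip across the +x end of the shoulder (centre 58 mm from the middle, 11 wide, 50 mm long), on which the lid's end wall lands. 6 mm proud of the shoulder at 0, level with it at 0.006 m. It takes about 8 N to push down, more than the lid's weight, and stays where it is pushed.
- strip_b (a joint): The same seal strip across the -x end of the shoulder.
- tray: Bystander, loose: empty black tube tray 100 x 62 x 26 mm high. Origin under its centre.
- jar: Bystander, loose: closed jar, diameter 48, height 62 mm. Origin under its centre.
- shut_carrier: Bystander, loose: a smaller carrier already shut, 96 x 64 x 68 mm high, with nothing to be done to it. Origin under its centre.
- pot: Bystander, loose: open steel cup, diameter 72, height 60 mm. Origin under its centre.
Things that resemble listed ones, but are neither listed nor needed, are in the scene too. What is shaped like the lid but blue or red is not meant.

How it is judged:
By the outcome, as a careful person would: the job done as asked, in the order asked, and still so for the second after the job is handed in, with the robot touching nothing.
It also fails if it takes over 72 s, if anything falls off the work surface, if the arm or the gripper's body presses on something with over 40 N, if the wrist force passes 120 N, or if a joint passes its speed limit or range.

### The arm

A 6-joint arm with a two-finger parallel gripper is mounted at the origin on the work surface. World frame = base frame: x ahead of the robot, y to its left, z up, the work surface at z = 0. Lengths are in m, angles in rad, forces in N, time in s.
With the tool pointing down it reaches from about 0.4 to 0.925 m from the base axis. Payload 12.5 kg.
Tool frame: the origin (TCP) lies at the very end of the fingers, on their centre line; the grasp point (between the pads) lies 19 mm behind it (env.grip_point_offset is the distance from the TCP to the grasp point, in m); z points along the fingers, y is the line along which they close (so a half turn about z gives the same grasp; the last joint's range is limited). The gripper opens to 95 mm and grips with 3 to 60 N. Pads are 20 mm wide; open, the fingers measure 119 mm over their backs; the gripper's body (75 mm by 180 mm) begins 59 mm behind the grasp point.
Start: joints at [1.049, 0.491, 1.559, -0, 1.092, -0.106], TCP at [0.252, 0.572, 0.215] pointing down, gripper open.
Joint ranges: [-3.1, 3.1], [-0.84, 2.19], [0.05, 2.79], [-1.13, 4.28], [0.06, 2.93], [-2.69, 2.69]. Speed limits (rad/s): [2.22, 2.22, 2.79, 3.14, 3.14, 3.14].

### API

Orientations are given as [roll, pitch, yaw] about the fixed x, y, z axes, in that order (R = Rz(yaw) Ry(pitch) Rx(roll)).
In Python, from workcell import env, eyes, order gives the robot as it stands. The module is installed in compiled form; this text tells all that it offers.
- The arm moves only by the tool send_rows, never from a script. Its argument "steps" is a list of rows, each a list of 2 entries, a list of its own where there are three numbers: the shift along the tool's x, y, z in mm, then the turn, a rotation vector about the tool's x, y, z in degrees. In form: [[[x, y, z], [wx, wy, wz]], ...]. A call has 1 to 20 rows; each row is the pose to reach, as a shift and turn from the pose commanded when the call began, along the tool's axes at that moment; what a row does not reach only later rows make up. A row lasts 1/12 s, in which the tool goes at most 41.7 mm and 7.16 degrees, less where a joint would pass 70% of its speed; a pose out of reach is approached as far as the arm can. A call with a gripper value outside its range is refused whole. "claw" is the closure, from 0 (fully open) to 1 (shut), set as the call begins (left out, the last holds). The fingers move at their own pace and stop on an object; the grip force is fixed at half the most. Time passes only in rows, so rows that repeat a pose let the fingers close. It gives the time, the measured TCP pose, the force, the opening and the grip force at its end, in the units of the state.
- env.state(): the state, without advancing time (a new reading comes with each control period).
- eyes.camera(name): name is "scene" or "side" or "wrist"; returns the picture (480x640x3 uint8, red, green, blue); there is no depth.
- eyes.camera_info(name): a dict with "intrinsics" (3x3 intrinsics, pixels), "rvec" (rotation vector, rad) and "tvec" (3), from world to camera coordinates, as OpenCV has them; the wrist camera has in their place "T_tool_cam" (4x4, takes a point from camera to tool coordinates, whose origin is the TCP and whose axes are the flange's). Camera axes: x right, y down, z forward; pixel columns grow to the right and rows downward; lengths in m; the calibration is good to about 2 mm. The wrist camera is an equidistant fisheye: a pixel r from the principal point sees the ray r / f radians off the axis. A picture is of the moment at which its call begins: read the wrist's pose just before it. camera_info takes no time and is no camera call.
- order.job_done(): hands the job in; it is judged then, once.
The state is a dict: "t": time; "joint_positions": joint angles; "qvel": joint speeds; "joint_torque": joint torques, N m; "eef_pos": TCP position; "ee_rot": TCP orientation; "contact_force": force on the tool from outside, world axes, zero at the start; "ft_torque": the same for the moment, N m; "width": finger opening in m; "finger_force": force on a finger pad.
Only numpy, scipy, OpenCV 4.12 (cv2) and the standard library are available. Lean on these libraries where they do the work, as an engineer would, in place of code of your own. Each camera call takes 0.05 s, during which the arm holds its last target. There are 200 camera calls.

## Working session

There is one attempt and no reset: what is moved stays moved. The work goes in short steps, Python scripts to look and compute and a tool call to move; the robot and the scene stay as the last step left them, time stands still between calls to the robot, and variables do not carry over. Pictures are saved under pics/ and viewed, at most 10 in all, crops included, and the job is handed in when it is done.

Besides the shell and the picture viewer there is one more tool, called after ">>>" in YAML: its name, and indented under it one key for each argument. send_rows: Moves the arm, as the interface text tells. Its arguments: {"type":"object","properties":{"steps":{"type":"array"},"claw":{"type":"number"}},"required":["steps"]}

```bash
mkdir -p pics; python3 - <<'E'
from workcell import env, eyes
import cv2, numpy as np
s=env.state(); print({k:np.round(v,3).tolist() for k,v in s.items()}, env.grip_point_offset)
for n in("scene","side"):
    im=eyes.camera(n); cv2.imwrite(f"pics/{n}0.png",im[...,::-1]); i=eyes.camera_info(n)
    print(n,{k:np.round(v,4).tolist() for k,v in i.items()})
i=eyes.camera_info("wrist");print({k:np.round(v,4).tolist() for k,v in i.items()})
a=cv2.imread("pics/scene0.png");b=cv2.imread("pics/side0.png")
E
```

```text
{'t': 0.0, 'joint_positions': [1.049, 0.492, 1.559, -0.0, 1.092, -0.106], 'qvel': [0.0, -0.0, 0.0, -0.002, 0.001, -0.0], 'joint_torque': [0.002, -61.266, -25.817, 0.069, 0.048, -0.0], 'eef_pos': [0.252, 0.572, 0.214], 'ee_rot': [-3.141, -0.0, 2.726], 'contact_force': [-0.316, -0.617, 0.99], 'ft_torque': [-0.002, -0.077, 0.026], 'finger_force': 0.0, 'width': 0.095} 0.0188
scene {'intrinsics': [[451.5751, 0.0, 322.1148], [0.0, 451.5751, 232.2692], [0.0, 0.0, 1.0]], 'rvec': [2.0602, 0.8747, -0.4541], 'tvec': [-0.349, -0.1902, 1.1157]}
side {'intrinsics': [[475.349, 0.0, 326.7692], [0.0, 475.349, 231.3004], [0.0, 0.0, 1.0]], 'rvec': [2.3678, -0.3428, 0.1117], 'tvec': [-0.5115, 0.1486, 0.8839]}
{'intrinsics': [[371.6483, 0.0, 324.3026], [0.0, 371.6483, 243.291], [0.0, 0.0, 1.0]], 'T_tool_cam': [[-0.0002, -0.9604, -0.2787, 0.0796], [1.0, -0.0002, -0.0, -0.0001], [-0.0, -0.2787, 0.9604, -0.1692], [0.0, 0.0, 0.0, 1.0]]}
```

View pics/scene0.png

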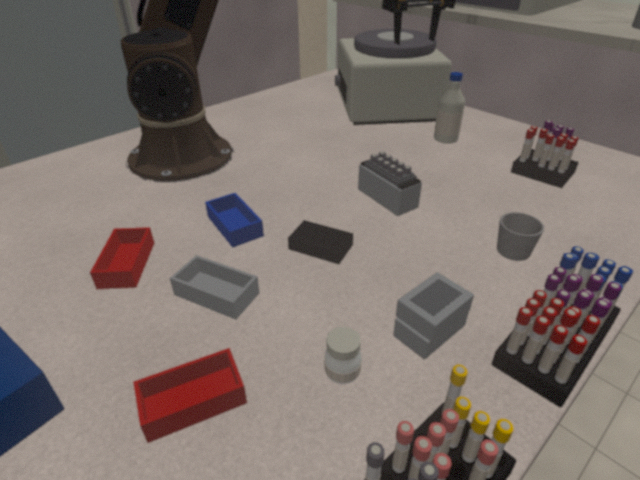

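View pics/side0.png

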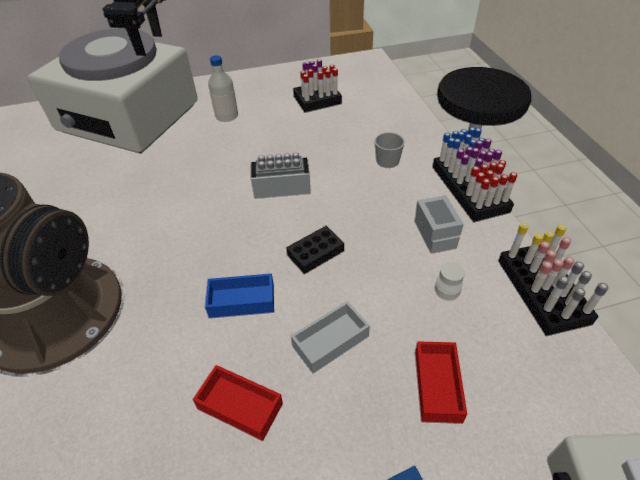

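The grey open box at scene (215,286) / side (330,337) fits the lid. The similar boxes are red (124,257 and 190,393) or blue (234,218), so they're ruled out. The carrier with caps is at scene (390,182) / side (280,175). I'll confirm both in one enlarged crop.

```bash
cat > h.py <<'E'
import numpy as np, cv2
from workcell import env, eyes
from scipy.spatial.transform import Rotation as Ro
def cam(n):
    i=eyes.camera_info(n); R,_=cv2.Rodrigues(np.array(i["rvec"],float)); return np.array(i["intrinsics"]),R,np.array(i["tvec"],float).ravel()
def ray(n,p):
    K,R,t=cam(n); p=np.atleast_2d(p).astype(float)
    d=np.c_[p,np.ones(len(p))]@np.linalg.inv(K).T@R; return -R.T@t,d
def onplane(n,p,z):
    c,d=ray(n,p); return c+d*((z-c[2])/d[:,2])[:,None]
def tool():
    s=env.state(); return np.array(s["eef_pos"]),Ro.from_euler("xyz",s["ee_rot"]).as_matrix()
def wonplane(p,z,pos,R):
    i=eyes.camera_info("wrist");K=np.array(i["intrinsics"]);T=np.array(i["T_tool_cam"])
    p=np.atleast_2d(p).astype(float)-K[:2,2]; r=np.linalg.norm(p,axis=1)+1e-9; th=r/K[0,0]
    d=np.c_[p/r[:,None]*np.sin(th)[:,None],np.cos(th)]@T[:3,:3].T@R.T
    c=pos+R@T[:3,3]; return c+d*((z-c[2])/d[:,2])[:,None]
E
python3 - <<'E'
from h import *
def crop(n,c,w=100,h=75): 
    im=cv2.imread(f"pics/{n}0.png"); x,y=c[0]-w//2,c[1]-h//2
    o=cv2.resize(im[y:y+h,x:x+w],(400,300),interpolation=cv2.INTER_CUBIC)
    for k in range(0,w,10): cv2.putText(o,str(x+k),(k*4,8),0,.28,(0,0,255)); cv2.line(o,(k*4,10),(k*4,14),(0,0,255))
    for k in range(5,h,10): cv2.putText(o,str(y+k),(0,k*4+3),0,.28,(0,0,255)); cv2.line(o,(20,k*4),(24,k*4),(0,0,255))
    return o
cv2.imwrite("pics/crop.png",np.vstack([np.hstack([crop("scene",(215,286)),crop("side",(330,337))]),np.hstack([crop("scene",(390,182)),crop("side",(280,175))])]))
print(onplane("scene",[215,280],.036),onplane("side",[330,332],.036),onplane("scene",[390,175],.06),onplane("side",[280,168],.06))
for n,pts in dict(scene=[(325,240),(343,335),(430,290),(519,222)],side=[(315,243),(451,270),(438,210),(389,140)]).items(): print(n,onplane(n,pts,.05).round(3).tolist())
E
```

```text
[[ 0.48799933 -0.21097105  0.036     ]] [[ 0.47762794 -0.21196066  0.036     ]] [[0.49128736 0.20149916 0.06      ]] [[0.48471979 0.2084809  0.06      ]]
scene [[0.546, -0.033, 0.05], [0.708, -0.158, 0.05], [0.737, -0.008, 0.05], [0.745, 0.245, 0.05]]
side [[0.503, -0.023, 0.05], [0.724, -0.159, 0.05], [0.769, -0.009, 0.05], [0.76, 0.246, 0.05]]
```

View pics/crop.png

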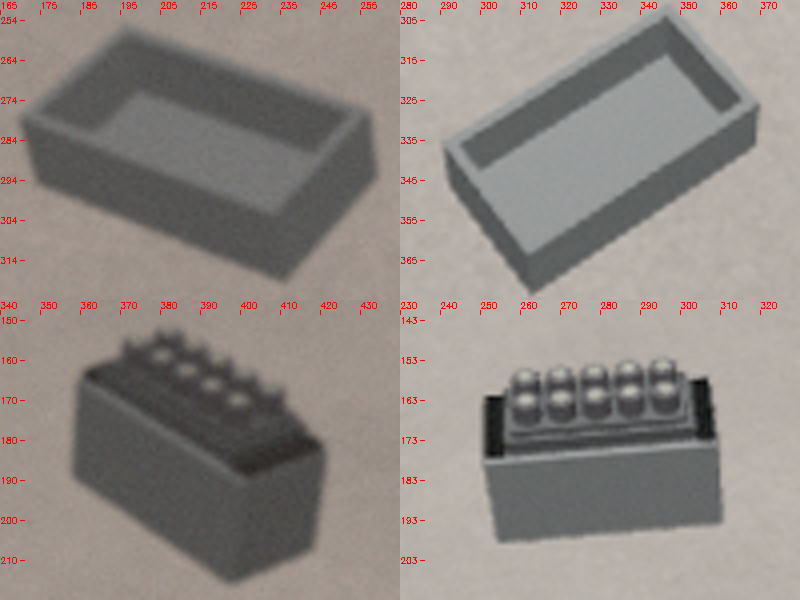

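The crops show a grey open-topped lid, rim corners at scene (196,256), (257,276), (170,278), (235,303). They also show the carrier with its ten caps and black end strips. Next I'll work out positions.

```bash
python3 - <<'E'
from h import *
def sub(n,p):
    g=cv2.imread(f"pics/{n}0.png",0); q=np.float32(p).reshape(-1,1,2).copy()
    q=cv2.cornerSubPix(g,q,(2,2),(-1,-1),(3,20,.01)).reshape(-1,2); return q
L=dict(scene=[(196.2,256),(257.5,276.5),(235,303),(170.5,278.5)],side=[(347.5,302.5),(369,325.7),(312.5,364.5),(291,337)])
for n,p in L.items():
    P=onplane(n,p,.036); print(n,(P[:,:2]*1e3).round(0).tolist()); r=cv2.minAreaRect(np.float32(P[:,:2]*1e3)); print(np.round(P.mean(0)*1e3,1),r)
C=dict(scene=[(360.5,163.7),(401.8,189.5),(420.7,181.2)],side=[(251.5,178),(309.5,173),(307,157.5),(251,162)])
for n,p in C.items():
    P=onplane(n,p,.06)*1e3; print(n,P[:,:2].round(0).tolist()); print("centre",(P[0]+P[2])/2)
print(np.degrees(np.arctan2(572,252)))
# bystanders
def both(a,b):
    c1,d1=ray("scene",a);c2,d2=ray("side",b);d1,d2=d1[0],d2[0]
    s=np.linalg.lstsq(np.c_[d1,-d2],c2-c1,rcond=None)[0]; p,q=c1+s[0]*d1,c2+s[1]*d2; return ((p+q)/2).round(3),round(np.linalg.norm(p-q),4)
print("tray",both((322,238),(315,246)),"jar",both((343,340),(450,275)))
print("lid pairs",both((196.2,256),(347.5,302.5)), both((196.2,256),(291,337)))
for n,p,z in [("scene",(322,236),.026),("side",(315,243),.026),("scene",(234,213),.03),("side",(240,290),.03),("scene",(123,250),.03),("side",(240,395),.03)]: print(n,p,onplane(n,p,z).round(3))
E
```

```text
scene [[417.0, -201.0], [527.0, -159.0], [550.0, -218.0], [437.0, -258.0]]
[ 482.8 -209.    36. ] ((483.1327819824219, -208.45957946777344), (120.15015411376953, 62.53511428833008), 19.810544967651367)
side [[524.0, -164.0], [545.0, -219.0], [434.0, -261.0], [412.0, -202.0]]
[ 478.8 -211.6   36. ] ((478.6592102050781, -211.17379760742188), (118.41891479492188, 62.555259704589844), 20.296083450317383)
scene [[417.0, 195.0], [543.0, 173.0], [549.0, 225.0]]
centre [483.17693962 210.12513247  60.        ]
side [[418.0, 193.0], [543.0, 172.0], [552.0, 227.0], [426.0, 249.0]]
centre [484.74306199 210.19969692  60.        ]
66.22365650276622
tray (array([ 0.507, -0.003,  0.018]), np.float64(0.0004)) jar (array([ 0.717, -0.168,  0.053]), np.float64(0.0047))
lid pairs (array([ 0.505, -0.23 ,  0.117]), np.float64(0.0237)) (array([ 0.413, -0.199,  0.032]), np.float64(0.0012))
scene (322, 236) [[ 0.511 -0.006  0.026]]
side (315, 243) [[ 0.508 -0.002  0.026]]
scene (234, 213) [[ 0.346 -0.078  0.03 ]]
side (240, 290) [[ 0.345 -0.076  0.03 ]]
scene (123, 250) [[ 0.309 -0.278  0.03 ]]
side (240, 395) [[ 0.314 -0.275  0.03 ]]
```

```bash
cat >> h.py <<'E'
u=lambda a:np.array([np.cos(np.radians(a)),np.sin(np.radians(a)),0])
def Rt(left,tilt):
    "tool rotation: points down tilted by tilt deg toward horizontal direction 'left' (deg); tool x toward 'left' when tilt=0"
    l=u(left);t=np.radians(tilt);Z=np.array([0,0,1.]); z=-Z*np.cos(t)+l*np.sin(t); x=l*np.cos(t)+Z*np.sin(t); return np.c_[x,np.cross(z,x),z]
def go(g,R,grasp=True,base=None):
    "g: grasp point wanted (or TCP); returns shift mm, rotvec deg in present tool axes"
    p,R0=base if base is not None else tool(); t=np.array(g)+(R[:,2]*env.grip_point_offset if grasp else 0)
    print("shift",(R0.T@(t-p)*1e3).round(1).tolist(),"turn",np.degrees(Ro.from_matrix(R0.T@R).as_rotvec()).round(1).tolist(),"tcp",t.round(3).tolist()); return t,R
E
python3 - <<'E'
from h import *
print(onplane("scene",[449,137],0),onplane("side",[226,117],0),onplane("scene",[545,180],0),onplane("side",[318,105],0))
go([.55,.15,.27],Rt(66,0),False)
go([.481,-.21,.20],Rt(20,0),False)
E
```

```text
[[0.4028934  0.56113152 0.        ]] [[0.39923607 0.5423076  0.        ]] [[0.68103192 0.51725725 0.        ]] [[0.65753499 0.52336095 0.        ]]
shift [-442.6, -265.5, -55.7] turn [-0.0, 0.0, 90.2] tcp [0.55, 0.15, 0.27]
shift [-524.9, -622.6, 14.7] turn [-0.0, 0.1, 136.2] tcp [0.481, -0.21, 0.2]
```

>>> send_rows:
  steps:
    - [[-220,-130,-55],[0,0,45]]
    - [[-220,-130,-55],[0,0,45]]
    - [[-220,-130,-55],[0,0,45]]
    - [[-220,-130,-55],[0,0,45]]
    - [[-220,-130,-55],[0,0,45]]
    - [[-220,-130,-55],[0,0,45]]
    - [[-440,-265,-55],[0,0,90]]
    - [[-440,-265,-55],[0,0,90]]
    - [[-440,-265,-55],[0,0,90]]
    - [[-440,-265,-55],[0,0,90]]
    - [[-440,-265,-55],[0,0,90]]
    - [[-440,-265,-55],[0,0,90]]
    - [[-440,-265,-55],[0,0,90]]
    - [[-525,-623,-15],[0,0,136]]
    - [[-525,-623,-15],[0,0,136]]
    - [[-525,-623,-15],[0,0,136]]
    - [[-525,-623,-15],[0,0,136]]
    - [[-525,-623,-15],[0,0,136]]
    - [[-525,-623,-15],[0,0,136]]
    - [[-525,-623,-15],[0,0,136]]
  claw: 0

```text
t: 1.77
eef_pos: [0.4944, -0.1353, 0.2378]
ee_rot: [-3.141, 0.0, 0.345]
contact_force: [1.3, 0.5, 0.7]
width: 0.0948
finger_force: 0.0
```

>>> send_rows:
  steps:
    - [[-40,70,20],[0,0,0]]
    - [[-40,70,20],[0,0,0]]
    - [[-40,70,20],[0,0,0]]
    - [[-40,70,20],[0,0,0]]

```text
t: 2.1
eef_pos: [0.481, -0.2146, 0.2172]
ee_rot: [-3.14, 0.001, 0.348]
contact_force: [0.2, 0.4, -0.5]
width: 0.0955
finger_force: 0.0
```

```bash
python3 - <<'E'
from h import *
p,R=tool(); print(p); im=eyes.camera("wrist"); cv2.imwrite("pics/w1.png",im[...,::-1]); np.savez("w1",p=p,R=R)
E
```

```text
[ 0.48103336 -0.21462709  0.21724364]
```

View pics/w1.png

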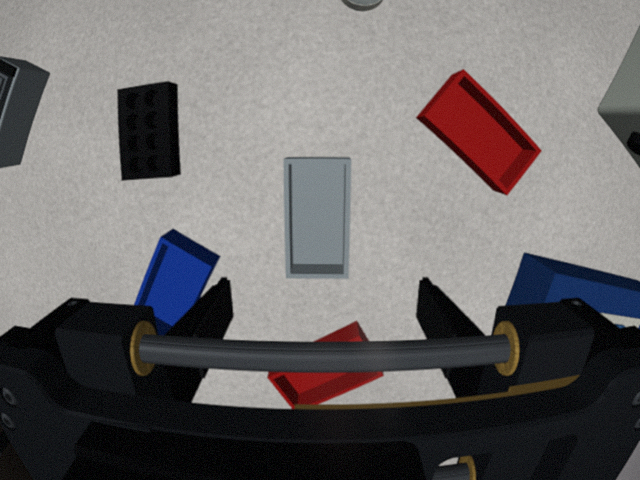

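The wrist view shows the grey lid at corners (284,157), (350,157), (349,277), (286,277), lying between the open fingers.

```bash
python3 - <<'E'
from h import *
d=np.load("w1.npz"); P=wonplane([(284.5,157),(350.5,157),(349.3,277.5),(286,277.5)],.036,d["p"],d["R"])[:,:2]*1e3
print(P.round(1).tolist(),cv2.minAreaRect(np.float32(P)))
a=P[:2].mean(0)-P[2:].mean(0); print(P.mean(0),np.degrees(np.arctan2(a[1],a[0])))
E
```

```text
[[525.0, -158.1], [546.0, -216.4], [433.2, -258.1], [411.2, -197.8]] ((478.8042297363281, -207.3143768310547), (120.5028076171875, 64.19742584228516), 20.044010162353516)
[ 478.83549417 -207.59500113] 19.782800381341847
```

```bash
python3 - <<'E'
from h import *
R=Rt(20,-20)
b=go([.5025,-.1995,.10],R); go([.5025,-.1995,.025],R); 
E
```

```text
shift [18.2, -5.7, 135.4] turn [-0.0, -20.0, 0.1] tcp [0.496, -0.202, 0.082]
shift [18.2, -5.6, 210.4] turn [-0.0, -20.0, 0.1] tcp [0.496, -0.202, 0.007]
```

>>> send_rows:
  steps:
    - [[18,-6,135],[0,-20,0]]
    - [[18,-6,135],[0,-20,0]]
    - [[18,-6,135],[0,-20,0]]
    - [[18,-6,135],[0,-20,0]]
    - [[18,-6,150],[0,-20,0]]
    - [[18,-6,165],[0,-20,0]]
    - [[18,-6,180],[0,-20,0]]
    - [[18,-6,195],[0,-20,0]]
    - [[18,-6,205],[0,-20,0]]
    - [[18,-6,210],[0,-20,0]]
    - [[18,-6,210],[0,-20,0]]
    - [[18,-6,210],[0,-20,0]]

```text
t: 3.15
eef_pos: [0.497, -0.201, 0.0088]
ee_rot: [3.141, 0.348, 0.352]
contact_force: [-0.1, -0.0, -0.4]
width: 0.0951
finger_force: 0.0
```

>>> send_rows:
  steps:
    - [[0,0,0],[0,0,0]]
    - [[0,0,0],[0,0,0]]
    - [[0,0,0],[0,0,0]]
    - [[0,0,0],[0,0,0]]
    - [[0,0,0],[0,0,0]]
    - [[0,0,0],[0,0,0]]
    - [[0,0,0],[0,0,0]]
    - [[0,0,0],[0,0,0]]
  claw: 1

```text
t: 3.82
eef_pos: [0.4967, -0.2012, 0.0082]
ee_rot: [3.142, 0.349, 0.352]
contact_force: [0.6, 0.1, 2.7]
width: 0.0637
finger_force: 29.9
```

```bash
python3 - <<'E'
from h import *
s=env.state(); print({k:np.round(v,3).tolist() for k,v in s.items()})
p,R=tool(); Z=np.array([0,0,1.])
g=p-R[:,2]*.0188
go(g+[0,0,.15],R)
go([.55,.10,.22],Rt(60,-20)); go([.55,.36,.20],Rt(123,-20)); go([.55,.36,.20],Rt(123,25));go([.55,.36,.20],Rt(123,70))
E
```

```text
{'t': 3.817, 'joint_positions': [-0.391, 0.755, 1.771, -0.3, 0.9, 1.049], 'qvel': [-0.001, -0.0, 0.0, -0.0, -0.0, 0.001], 'joint_torque': [-0.108, -64.319, -14.156, -0.266, 0.592, 0.01], 'eef_pos': [0.497, -0.201, 0.008], 'ee_rot': [3.142, 0.349, 0.352], 'contact_force': [0.584, 0.114, 2.738], 'ft_torque': [-0.009, 0.191, 0.026], 'finger_force': 29.936, 'width': 0.064}
shift [-51.3, 0.0, -141.0] turn [0.0, 0.0, 0.0] tcp [0.497, -0.201, 0.158]
shift [73.6, -260.2, -233.4] turn [-13.6, -0.0, -37.4] tcp [0.547, 0.094, 0.202]
shift [170.7, -502.1, -247.4] turn [-35.2, -0.0, -96.6] tcp [0.554, 0.355, 0.182]
shift [167.5, -516.1, -246.9] turn [4.6, 32.0, -104.7] tcp [0.546, 0.367, 0.183]
shift [161.9, -525.6, -256.2] turn [47.0, 62.7, -100.8] tcp [0.54, 0.375, 0.194]
```

>>> send_rows:
  steps:
    - [[-3,0,-9],[0,0,0]]
    - [[-10,0,-28],[0,0,0]]
    - [[-22,0,-60],[0,0,0]]
    - [[-36,0,-98],[0,0,0]]
    - [[-51,0,-141],[0,0,0]]
    - [[-51,0,-141],[0,0,0]]
    - [[73,-260,-233],[-14,0,-37]]
    - [[73,-260,-233],[-14,0,-37]]
    - [[73,-260,-233],[-14,0,-37]]
    - [[73,-260,-233],[-14,0,-37]]
    - [[73,-260,-233],[-14,0,-37]]
    - [[73,-260,-233],[-14,0,-37]]
    - [[73,-260,-233],[-14,0,-37]]
    - [[171,-502,-247],[-35,0,-97]]
    - [[171,-502,-247],[-35,0,-97]]
    - [[171,-502,-247],[-35,0,-97]]
    - [[171,-502,-247],[-35,0,-97]]
    - [[171,-502,-247],[-35,0,-97]]
    - [[171,-502,-247],[-35,0,-97]]
    - [[171,-502,-247],[-35,0,-97]]

```text
t: 5.48
eef_pos: [0.5527, 0.3589, 0.181]
ee_rot: [-3.14, 0.347, 1.927]
contact_force: [0.2, -0.1, -1.5]
width: 0.0636
finger_force: 29.9
```

```bash
python3 - <<'E'
from h import *
s=env.state(); print(np.round(s["joint_positions"],3),s["width"])
go([.55,.36,.20],Rt(123,-20)); go([.55,.36,.20],Rt(123,25));go([.55,.36,.20],Rt(123,70))
E
```

```text
[ 0.612  0.625  1.45  -0.363  1.184  0.414] 0.06358558604740419
shift [-4.5, -0.7, 0.2] turn [-4.4, -0.1, -11.9] tcp [0.554, 0.355, 0.182]
shift [8.5, -3.9, -5.2] turn [0.5, 44.7, -13.0] tcp [0.546, 0.367, 0.183]
shift [13.8, -6.0, -18.4] turn [5.9, 89.5, -12.7] tcp [0.54, 0.375, 0.194]
```

>>> send_rows:
  steps:
    - [[8,-4,-5],[0,45,-13]]
    - [[8,-4,-5],[0,45,-13]]
    - [[8,-4,-5],[0,45,-13]]
    - [[8,-4,-5],[0,45,-13]]
    - [[8,-4,-5],[0,45,-13]]
    - [[8,-4,-5],[0,45,-13]]
    - [[8,-4,-5],[0,45,-13]]
    - [[14,-6,-18],[6,90,-13]]
    - [[14,-6,-18],[6,90,-13]]
    - [[14,-6,-18],[6,90,-13]]
    - [[14,-6,-18],[6,90,-13]]
    - [[14,-6,-18],[6,90,-13]]
    - [[14,-6,-18],[6,90,-13]]
    - [[14,-6,-18],[6,90,-13]]
    - [[14,-6,-18],[6,90,-13]]

```text
t: 6.73
eef_pos: [0.5416, 0.3697, 0.1915]
ee_rot: [-3.132, -1.233, 2.131]
contact_force: [0.3, -0.5, -1.9]
width: 0.0641
finger_force: 29.9
```

```bash
python3 - <<'E'
from h import *
s=env.state(); print(np.round(s["joint_positions"],3),s["width"]); p,R=tool(); print(R.round(3))
go([.55,.36,.20],Rt(123,70)); go([.55,.36,.12],Rt(123,70)); go([.55,.36,.09],Rt(123,70))
cv2.imwrite("pics/side2.png",eyes.camera("side")[50:350,100:500,::-1].repeat(2,0).repeat(2,1))
E
```

```text
[ 0.128  0.818  1.52   1.024  1.633 -0.858] 0.06408255628379914
[[-0.176  0.842 -0.51 ]
 [ 0.28   0.54   0.794]
 [ 0.944 -0.003 -0.331]]
shift [3.6, 1.7, 4.0] turn [0.3, -0.7, -0.3] tcp [0.54, 0.375, 0.194]
shift [-71.9, 2.0, 30.4] turn [0.3, -0.7, -0.3] tcp [0.54, 0.375, 0.114]
shift [-100.2, 2.1, 40.4] turn [0.3, -0.7, -0.3] tcp [0.54, 0.375, 0.084]
```

View pics/side2.png

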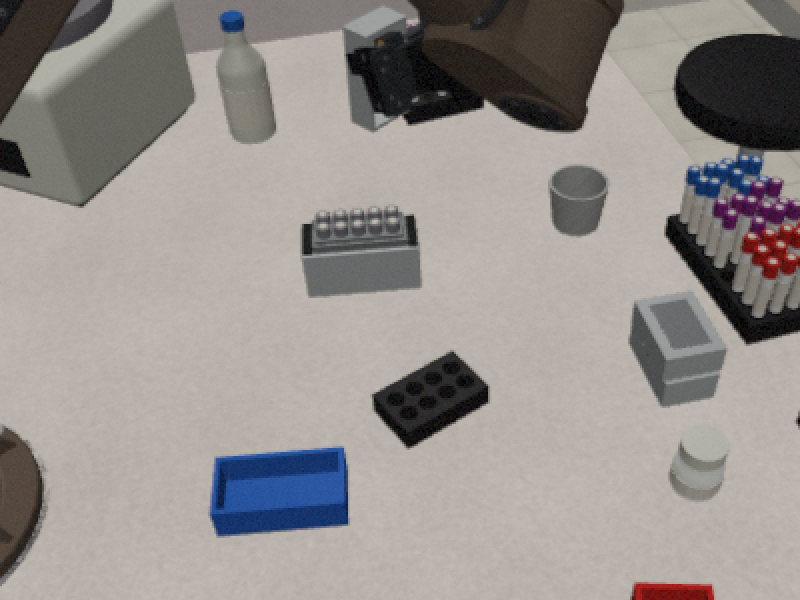

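>>> send_rows:
  steps:
    - [[-20,2,8],[0,0,0]]
    - [[-45,2,18],[0,0,0]]
    - [[-65,2,27],[0,0,0]]
    - [[-80,2,33],[0,0,0]]
    - [[-90,2,37],[0,0,0]]
    - [[-95,2,39],[0,0,0]]
    - [[-98,2,40],[0,0,0]]
    - [[-98,2,40],[0,0,0]]
    - [[-98,2,40],[0,0,0]]

```text
t: 7.53
eef_pos: [0.5408, 0.3761, 0.089]
ee_rot: [3.135, -1.23, 2.148]
contact_force: [0.6, 0.5, -2.4]
width: 0.0639
finger_force: 29.9
```

>>> send_rows:
  steps:
    - [[-1,0,0.5],[0,0,0]]
    - [[-2,0,1],[0,0,0]]
    - [[-3,0,1],[0,0,0]]
    - [[-3,0,1],[0,0,0]]

```text
t: 7.87
eef_pos: [0.5406, 0.3759, 0.0851]
ee_rot: [3.138, -1.23, 2.145]
contact_force: [0.3, -0.6, -2.0]
width: 0.064
finger_force: 29.9
```

>>> send_rows:
  steps:
    - [[-1,0,0.4],[0,0,0]]
    - [[-2,0,0.8],[0,0,0]]
    - [[-3,0,1.2],[0,0,0]]
    - [[-4,0,1.5],[0,0,0]]
    - [[-4,0,1.5],[0,0,0]]

```text
t: 8.28
eef_pos: [0.5404, 0.376, 0.0805]
ee_rot: [3.14, -1.23, 2.144]
contact_force: [-0.1, -0.5, -1.5]
width: 0.0637
finger_force: 29.9
```

>>> send_rows:
  steps:
    - [[-1,0,0.3],[0,0,0]]
    - [[-2,0,0.7],[0,0,0]]
    - [[-2,0,0.7],[0,0,0]]

```text
t: 8.53
eef_pos: [0.5403, 0.3759, 0.08]
ee_rot: [3.137, -1.233, 2.148]
contact_force: [-1.9, -3.3, 8.2]
width: 0.0638
finger_force: 30.0
```

>>> send_rows:
  steps:
    - [[1,0,0],[0,0,0]]
    - [[1,0,0],[0,0,0]]

```text
t: 8.7
eef_pos: [0.5403, 0.3763, 0.08]
ee_rot: [3.138, -1.231, 2.146]
contact_force: [-0.4, -1.0, 3.0]
width: 0.0639
finger_force: 30.0
```

>>> send_rows:
  steps:
    - [[1,0,0],[0,0,0]]
    - [[1,0,0],[0,0,0]]
    - [[1,0,0],[0,0,0]]
    - [[1,0,0],[0,0,0]]
    - [[1,0,0],[0,0,0]]
    - [[1,0,0],[0,0,0]]
    - [[1,0,-8],[0,0,0]]
    - [[1,0,-25],[0,0,0]]
    - [[1,0,-50],[0,0,0]]
    - [[1,0,-75],[0,0,0]]
    - [[1,0,-100],[0,0,0]]
    - [[1,0,-100],[0,0,0]]
  claw: 0

```text
t: 9.7
eef_pos: [0.5948, 0.2928, 0.1158]
ee_rot: [3.129, -1.228, 2.15]
contact_force: [0.3, -0.5, 0.1]
width: 0.0947
finger_force: 0.0
```

```bash
python3 - <<'E'
from h import *
go([.60,.28,.25],Rt(123,50));go([.55,.36,.26],Rt(123,-20))
im=eyes.camera("side");cv2.imwrite("pics/side3.png",im[...,::-1])
w=eyes.camera("wrist");cv2.imwrite("pics/w3.png",w[...,::-1])
c=eyes.camera("scene")
cv2.imwrite("pics/c3.png",np.vstack([np.hstack([cv2.resize(im[0:150,200:400],(400,300)),cv2.resize(c[50:200,330:530],(400,300))]),np.hstack([cv2.resize(w,(400,300)),cv2.resize(im,(400,300))])])[...,::-1])
E
```

```text
shift [115.3, -2.1, -40.3] turn [0.6, -20.3, -0.0] tcp [0.592, 0.292, 0.238]
shift [144.1, -1.1, 27.4] turn [0.5, -90.3, -0.4] tcp [0.554, 0.355, 0.242]
```

View pics/c3.png

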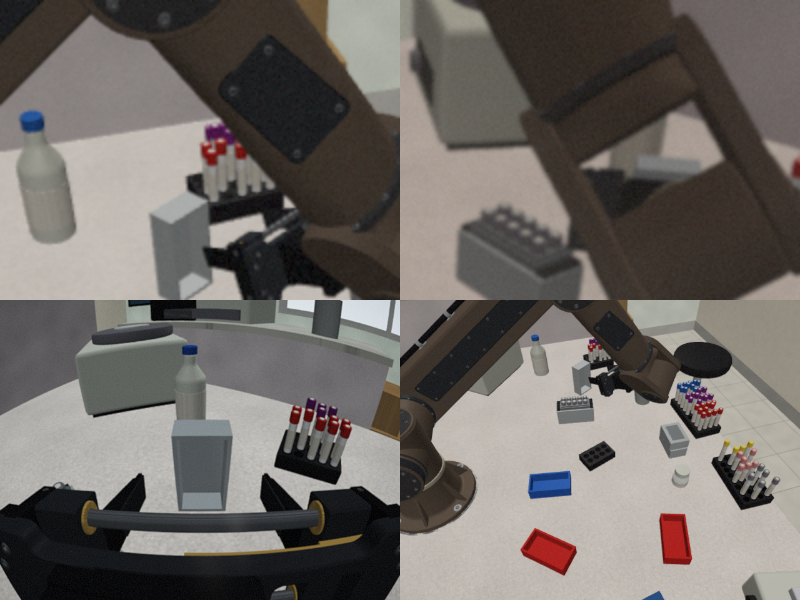

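The lid stands stably on its end at side crop (180,245), rim facing the gripper. I'll regrasp it from above.

>>> send_rows:
  steps:
    - [[60,-2,-20],[0,-8,0]]
    - [[115,-2,-40],[0,-20,0]]
    - [[115,-2,-40],[0,-20,0]]
    - [[115,-2,-40],[0,-20,0]]
    - [[145,-1,27],[0,-55,0]]
    - [[145,-1,27],[0,-55,0]]
    - [[145,-1,27],[0,-55,0]]
    - [[145,-1,27],[0,-55,0]]
    - [[145,-1,27],[0,-55,0]]
    - [[145,-1,27],[0,-90,0]]
    - [[145,-1,27],[0,-90,0]]
    - [[145,-1,27],[0,-90,0]]
    - [[145,-1,27],[0,-90,0]]
    - [[145,-1,27],[0,-90,0]]
    - [[145,-1,27],[0,-90,0]]
    - [[145,-1,27],[0,-90,0]]

```text
t: 11.18
eef_pos: [0.5487, 0.3603, 0.2407]
ee_rot: [-3.14, 0.338, 2.146]
contact_force: [0.7, 0.0, 0.3]
width: 0.0953
finger_force: 0.0
```

```bash
python3 - <<'E'
from h import *
s=env.state(); print(np.round(s["joint_positions"],3)); p,R=tool()
go([.5455,.368,.26],Rt(123,-20)); go([.5455,.368,.15],Rt(123,-20)); go([.5455,.368,.08],Rt(123,-20))
w=eyes.camera("wrist");cv2.imwrite("pics/w4.png",w[...,::-1]); np.savez("w4",p=p,R=R)
E
```

```text
[ 0.618  0.538  1.444 -0.364  1.2    0.183]
shift [1.1, 1.5, -2.1] turn [-0.1, -0.6, -0.0] tcp [0.549, 0.363, 0.242]
shift [37.6, 1.6, 101.6] turn [-0.1, -0.6, -0.0] tcp [0.549, 0.363, 0.132]
shift [60.8, 1.7, 167.7] turn [-0.1, -0.6, -0.0] tcp [0.549, 0.363, 0.062]
```

View pics/w4.png

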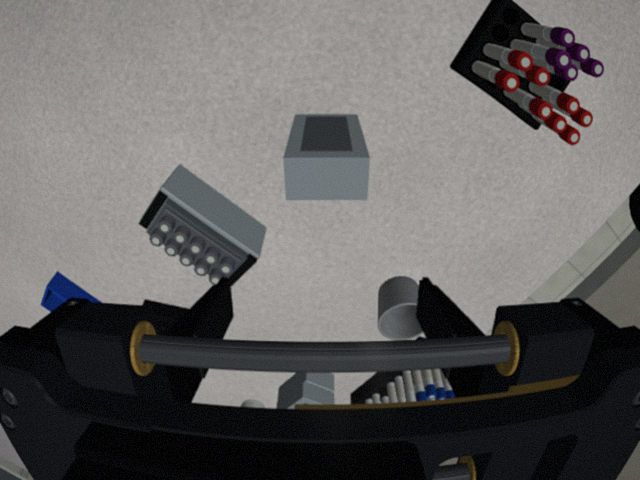

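The lid's upper end face is at (285–369, 157–199), between the finger lines. The dark panel on its closed top faces away from the gripper.

```bash
python3 - <<'E'
from h import *
d=np.load("w4.npz"); P=wonplane([(285,158),(369,158),(368,199.5),(286,199.5)],.12,d["p"],d["R"])[:,:2]*1e3
print(P.round(1).tolist(),cv2.minAreaRect(np.float32(P)),P.mean(0)); a=P[1]-P[0]; print(np.degrees(np.arctan2(a[1],a[0]))+90)
E
```

```text
[[509.2, 366.7], [561.0, 400.4], [581.2, 371.6], [527.4, 336.7]] ((544.7350463867188, 368.8592834472656), (64.10124969482422, 35.10886001586914), 32.986480712890625) [544.70222288 368.82958735]
123.0125306411419
```

>>> send_rows:
  steps:
    - [[12,2,33],[0,0,0]]
    - [[25,2,68],[0,0,0]]
    - [[37,2,101],[0,0,0]]
    - [[46,2,126],[0,0,0]]
    - [[53,2,146],[0,0,0]]
    - [[58,2,160],[0,0,0]]
    - [[61,2,168],[0,0,0]]
    - [[61,2,168],[0,0,0]]
    - [[61,2,168],[0,0,0]]

```text
t: 11.98
eef_pos: [0.5519, 0.361, 0.0635]
ee_rot: [3.14, 0.34, 2.141]
contact_force: [-0.2, -0.1, 0.2]
width: 0.0951
finger_force: 0.0
```

>>> send_rows:
  steps:
    - [[0,0,0],[0,0,0]]
    - [[0,0,0],[0,0,0]]
    - [[0,0,0],[0,0,0]]
    - [[0,0,0],[0,0,0]]
    - [[0,0,0],[0,0,0]]
    - [[0,0,0],[0,0,0]]
    - [[0,0,0],[0,0,0]]
    - [[0,0,0],[0,0,0]]
  claw: 1

```text
t: 12.65
eef_pos: [0.5513, 0.3612, 0.0632]
ee_rot: [3.14, 0.341, 2.142]
contact_force: [-2.8, -1.3, 4.2]
width: 0.0639
finger_force: 30.0
```

```bash
python3 - <<'E'
from h import *
s=env.state(); p,R=tool(); print(p,s["width"],s["contact_force"], "grasp",p-R[:,2]*.0188)
g=np.array([.5455,.368,.08])
go(g+[0,0,.13],R);go(g+[0,0,.15],Rt(123,25));go(g+[0,0,.15],Rt(123,70))
E
```

```text
[0.55126761 0.36121784 0.06317982] 0.0638647705692369 [-2.80480967 -1.30454768  4.24874663] grasp [0.54785347 0.36649081 0.08089928]
shift [-40.7, -1.0, -122.5] turn [0.0, 0.0, 0.0] tcp [0.549, 0.363, 0.192]
shift [-34.2, -1.1, -146.8] turn [0.1, 44.5, -0.3] tcp [0.541, 0.375, 0.213]
shift [-28.6, -1.1, -160.0] turn [0.2, 89.5, -0.2] tcp [0.536, 0.383, 0.224]
```

```bash
python3 - <<'E'
from h import *
d=np.load("w4.npz")
for n,f,(x0,x1,y0,y1),th in [("w","w4",(135,275,160,290),40),("side","side0",(245,315,150,185),50),("scene","scene0",(355,425,150,192),60)]:
    g=cv2.imread(f"pics/{f}.png",0)[y0:y1,x0:x1]
    for t in (th-15,th,):
        k,l,st,ce=cv2.connectedComponentsWithStats((g<t).astype(np.uint8))
        for i in range(1,k):
            if st[i,4]>25:
                c=ce[i]+[x0,y0]; ys,xs=np.where(l==i); b=np.c_[xs+x0,ys+y0]
                f2=(lambda q:wonplane(q,.066,d["p"],d["R"])) if n=="w" else (lambda q:onplane(n,q,.066))
                P=f2(b)[:,:2]*1e3; r=cv2.minAreaRect(np.float32(P)); print(n,t,st[i].tolist(),P.mean(0).round(1),np.round(r[0],1),np.round(r[1],1),round(r[2],1))
P=wonplane([(165,190),(258,257),(232,283),(140,222)],.06,d["p"],d["R"])[:,:2]*1e3; print(P.round(1).tolist())
w=cv2.imread("pics/w4.png")[155:295,130:280]; cv2.imwrite("pics/c5.png",cv2.resize(w,(600,560),interpolation=cv2.INTER_CUBIC))
E
```

```text
w 25 [5, 32, 27, 36, 311] [424.7 225. ] [424.7 224.2] [49.8  9.1] 80.3
w 25 [75, 95, 46, 35, 391] [535.4 193.1] [535.2 192.7] [74.2 16.3] 79.0
w 40 [5, 32, 27, 36, 345] [424.8 225.2] [424.7 224.1] [50.7  9.6] 80.5
w 40 [75, 95, 46, 35, 432] [535.4 194. ] [535.3 193. ] [74.6 16.3] 79.1
side 35 [59, 8, 4, 14, 42] [540.6 196.2] [540.9 196.5] [46.2  6.7] 75.8
side 35 [7, 12, 4, 15, 43] [425.5 213.6] [426.7 215.6] [49.6  6.5] 80.1
side 50 [58, 8, 5, 15, 52] [539.8 195. ] [539.9 195.2] [49.9  7.8] 78.8
side 50 [7, 12, 4, 15, 57] [426.6 215.6] [426.7 215.6] [49.6  6.7] 79.8
scene 60 [43, 28, 21, 11, 120] [541.7 192.6] [540.9 192.6] [48.2 20.1] 81.0
[[428.4, 249.8], [548.5, 227.4], [539.8, 176.3], [415.1, 196.5]]
```

View pics/c5.png

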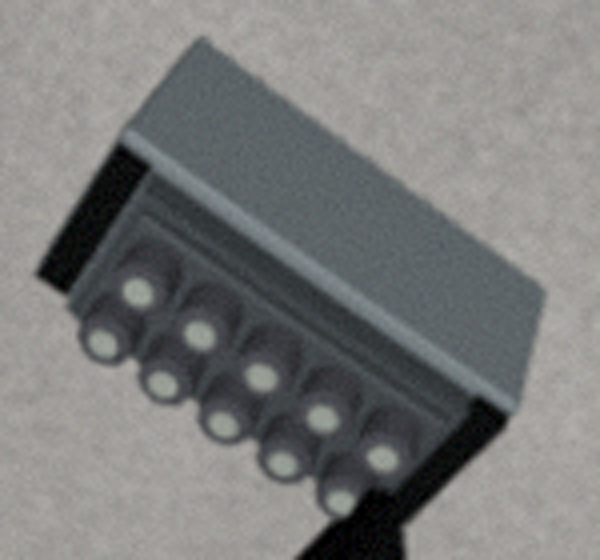

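>>> send_rows:
  steps:
    - [[-3,0,-9],[0,0,0]]
    - [[-9,0,-27],[0,0,0]]
    - [[-20,0,-60],[0,0,0]]
    - [[-30,0,-92],[0,0,0]]
    - [[-41,0,-122],[0,0,0]]
    - [[-41,0,-122],[0,0,0]]
    - [[-34,0,-147],[0,45,0]]
    - [[-34,0,-147],[0,45,0]]
    - [[-34,0,-147],[0,45,0]]
    - [[-34,0,-147],[0,45,0]]
    - [[-34,0,-147],[0,45,0]]
    - [[-34,0,-147],[0,45,0]]
    - [[-28,0,-160],[0,90,0]]
    - [[-28,0,-160],[0,90,0]]
    - [[-28,0,-160],[0,90,0]]
    - [[-28,0,-160],[0,90,0]]
    - [[-28,0,-160],[0,90,0]]
    - [[-28,0,-160],[0,90,0]]
    - [[-28,0,-160],[0,90,0]]
    - [[-28,0,-160],[0,90,0]]

```text
t: 14.32
eef_pos: [0.5368, 0.3826, 0.2198]
ee_rot: [-3.128, -1.235, 2.127]
contact_force: [0.9, -0.6, -1.3]
width: 0.0639
finger_force: 30.0
```

```bash
python3 - <<'E'
from h import *
d=np.load("w4.npz"); P=wonplane([(160.7,188),(259.7,257.5)],.06,d["p"],d["R"])[:,:2]*1e3; print(P.round(1).tolist(), P.mean(0)-28.5*u(80.2)[:2]); a=P[1]-P[0];print(np.degrees(np.arctan2(a[1],a[0])),np.linalg.norm(a))
s=env.state(); print(np.round(s["joint_positions"],3))
p,R=tool(); print(R.round(3),p-R[:,2]*.0188)
gc=np.array([.484,.2102,0])-.021*u(170.2)
for z,gg in [(.22,None),(.17,gc),(.125,gc)]:
    g=np.array([.53,.30,0]) if gg is None else gg
    go([g[0],g[1],z],Rt(145 if gg is None else 170.2,70.5))
E
```

```text
[[424.4, 247.9], [551.4, 226.4]] [483.02898371 209.04886412]
-9.624565810934826 128.8043902931756
[ 0.147  0.781  1.513  1.041  1.644 -0.811]
[[-0.174  0.842 -0.51 ]
 [ 0.28   0.539  0.794]
 [ 0.944 -0.005 -0.33 ]] [0.5463751  0.3676703  0.22602979]
shift [-22.3, -57.0, -44.7] turn [21.0, -0.3, -7.7] tcp [0.515, 0.31, 0.214]
shift [-92.8, -134.7, -93.6] turn [44.8, -0.3, -16.0] tcp [0.487, 0.21, 0.164]
shift [-135.3, -134.5, -78.8] turn [44.8, -0.3, -16.0] tcp [0.487, 0.21, 0.119]
```

>>> send_rows:
  steps:
    - [[-22,-57,-45],[21,0,-8]]
    - [[-22,-57,-45],[21,0,-8]]
    - [[-22,-57,-45],[21,0,-8]]
    - [[-22,-57,-45],[21,0,-8]]
    - [[-93,-135,-94],[45,0,-16]]
    - [[-93,-135,-94],[45,0,-16]]
    - [[-93,-135,-94],[45,0,-16]]
    - [[-93,-135,-94],[45,0,-16]]
    - [[-93,-135,-94],[45,0,-16]]
    - [[-93,-135,-94],[45,0,-16]]
    - [[-93,-135,-94],[45,0,-16]]

```text
t: 15.23
eef_pos: [0.4876, 0.2111, 0.1671]
ee_rot: [3.137, -1.227, 2.978]
contact_force: [0.9, -0.3, -1.5]
width: 0.0646
finger_force: 30.0
```

```bash
python3 - <<'E'
from h import *
s=env.state(); print(np.round(s["joint_positions"],3),s["width"])
p,R=tool(); print(p-R[:,2]*.0188)
gc=np.array([.4835,.210,0])-.021*u(170.2)
for z in (.17,.12,.085): go([gc[0],gc[1],z],Rt(170.3,70.5))
a=eyes.camera("side"); b=eyes.camera("scene")
o=np.hstack([cv2.resize(a[90:240,190:390],(400,300),interpolation=2),cv2.resize(b[90:240,300:500],(400,300),interpolation=2)]); cv2.imwrite("pics/c6.png",o[...,::-1]); cv2.imwrite("pics/side6.png",a[...,::-1]); cv2.imwrite("pics/scene6.png",b[...,::-1])
E
```

```text
[ 0.136  0.918  1.342  0.328  2.07  -1.305] 0.06457457886086773
[0.50509259 0.20812334 0.17344966]
shift [-3.0, -1.8, 1.7] turn [-0.0, 0.2, 0.1] tcp [0.487, 0.209, 0.164]
shift [-50.0, -1.9, 18.6] turn [-0.0, 0.2, 0.1] tcp [0.487, 0.209, 0.114]
shift [-83.0, -2.0, 30.4] turn [-0.0, 0.2, 0.1] tcp [0.487, 0.209, 0.079]
```

View pics/c6.png

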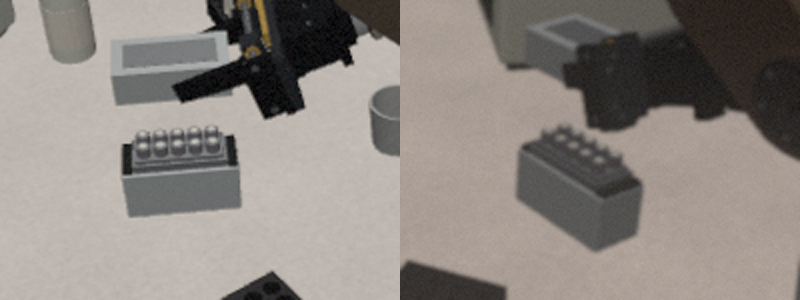

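The picture shows the lid held right way up above the carrier. I'll check its offset from its near lower-left corner, side pixel (247.5,142).

```bash
python3 - <<'E'
from h import *
pos,R=tool(); g=pos-R[:,2]*.0188; L=u(170.3);W=u(80.3)
c=g+.021*L+[0,0,-.0145]; print(c)
K,Rc,t=cam("side")
for n,a,b,h in [("nearlow",60,-32,0),("neartop",60,-32,36),("fartop",60,32,36)]:
    q=c+(a*L+b*W)/1e3+[0,0,h/1e3]; x=K@(Rc@q+t); print(n,(x[:2]/x[2]).round(1))
for n,a,b in [("carr nearleft",65,-29),("nearright",-65,-29)]:
    q=np.array([.4835,.21,.06])+(a*L+b*W)/1e3; x=K@(Rc@q+t); print(n,(x[:2]/x[2]).round(1))
E
```

```text
[0.48449474 0.21108002 0.15898724]
nearlow [246.5 141.8]
neartop [243.9 126.8]
fartop [244.2 109.1]
carr nearleft [250.2 178.6]
nearright [309.4 173.5]
```

>>> send_rows:
  steps:
    - [[-3,-2,3],[0,0,0]]
    - [[-15,-2,7],[0,0,0]]
    - [[-30,-2,12],[0,0,0]]
    - [[-45,-2,18],[0,0,0]]
    - [[-55,-2,22],[0,0,0]]
    - [[-61,-2,24],[0,0,0]]
    - [[-64,-2,25],[0,0,0]]
    - [[-66,-2,25],[0,0,0]]
    - [[-66,-2,25],[0,0,0]]
    - [[-66,-2,25],[0,0,0]]

```text
t: 16.17
eef_pos: [0.4862, 0.2086, 0.0964]
ee_rot: [3.137, -1.229, 2.98]
contact_force: [0.4, -0.4, -1.7]
width: 0.0637
finger_force: 30.0
```

```bash
python3 - <<'E'
from h import *
s=env.state(); print(s["contact_force"])
p,R=tool(); print(p-R[:,2]*.0188, s["ee_rot"])
gc=np.array([.4835,.210,0])-.020*u(170.2)
for z in (.1,.09,.08): go([gc[0],gc[1],z],Rt(170.3,70.5))
E
```

```text
[ 0.3900319  -0.42035065 -1.74891346]
[0.50368584 0.2056783  0.10270612] [ 3.13675787 -1.22854355  2.98049682]
shift [-2.3, 0.9, 1.5] turn [-0.2, 0.1, 0.2] tcp [0.486, 0.21, 0.094]
shift [-11.7, 0.9, 4.9] turn [-0.2, 0.1, 0.2] tcp [0.486, 0.21, 0.084]
shift [-21.1, 0.8, 8.2] turn [-0.2, 0.1, 0.2] tcp [0.486, 0.21, 0.074]
```

>>> send_rows:
  steps:
    - [[-3,1,1.5],[0,0,0]]
    - [[-6,1,2.7],[0,0,0]]
    - [[-9,1,3.8],[0,0,0]]
    - [[-12,1,5],[0,0,0]]
    - [[-15,1,6],[0,0,0]]
    - [[-15,1,6],[0,0,0]]

```text
t: 16.67
eef_pos: [0.4854, 0.2096, 0.0792]
ee_rot: [3.139, -1.23, 2.979]
contact_force: [-0.2, 0.9, -1.8]
width: 0.0638
finger_force: 30.0
```

>>> send_rows:
  steps:
    - [[-1,0,0.3],[0,0,0]]
    - [[-2,0,0.7],[0,0,0]]
    - [[-3,0,1],[0,0,0]]
    - [[-4,0,1.4],[0,0,0]]
    - [[-4,0,1.4],[0,0,0]]

```text
t: 17.08
eef_pos: [0.4856, 0.2097, 0.0755]
ee_rot: [3.138, -1.229, 2.98]
contact_force: [0.3, 0.3, -2.0]
width: 0.0637
finger_force: 30.0
```

>>> send_rows:
  steps:
    - [[-1,0,0.3],[0,0,0]]
    - [[-2,0,0.7],[0,0,0]]
    - [[-2,0,0.7],[0,0,0]]
    - [[-2,0,0.7],[0,0,0]]

```text
t: 17.42
eef_pos: [0.4856, 0.2097, 0.0739]
ee_rot: [3.137, -1.229, 2.98]
contact_force: [1.1, 0.3, 2.9]
width: 0.0639
finger_force: 29.9
```

>>> send_rows:
  steps:
    - [[0,0,0],[0,0,0]]
    - [[0,0,0],[0,0,0]]
    - [[0,0,0],[0,0,0]]
    - [[0,0,0],[0,0,0]]
    - [[0,0,0],[0,0,0]]
    - [[0,0,0],[0,0,0]]
    - [[1,0,-10],[0,0,0]]
    - [[5,0,-30],[0,0,0]]
    - [[12,0,-60],[0,0,0]]
    - [[40,0,-95],[0,0,0]]
    - [[75,0,-110],[0,0,0]]
    - [[110,0,-110],[0,0,0]]
    - [[110,0,-110],[0,0,0]]
  claw: 0

```text
t: 18.5
eef_pos: [0.5518, 0.1987, 0.22]
ee_rot: [3.129, -1.221, 2.988]
contact_force: [1.5, -0.3, 0.6]
width: 0.0949
finger_force: 0.0
```

```bash
python3 - <<'E'
from h import *
p,R=tool(); c=np.array([.4835,.21,0]);L=u(170.3)
a=c-.055*L; b=c+.055*L; print(a,b)
go([a[0],a[1],.20],Rt(170.3,35),False); go([a[0],a[1],.20],Rt(170.3,0),False)
x=eyes.camera("side"); y=eyes.camera("scene")
o=np.hstack([cv2.resize(x[100:220,210:370],(400,300),interpolation=2),cv2.resize(y[110:230,310:470],(400,300),interpolation=2)]); cv2.imwrite("pics/c7.png",o[...,::-1]); cv2.imwrite("pics/side7.png",x[...,::-1])
E
```

```text
[0.53771369 0.20073308 0.        ] [0.42928631 0.21926692 0.        ]
shift [-13.9, -0.4, 20.2] turn [-0.0, -35.0, 0.3] tcp [0.538, 0.201, 0.2]
shift [-13.9, -0.4, 20.2] turn [0.1, -70.0, 0.3] tcp [0.538, 0.201, 0.2]
```

View pics/c7.png

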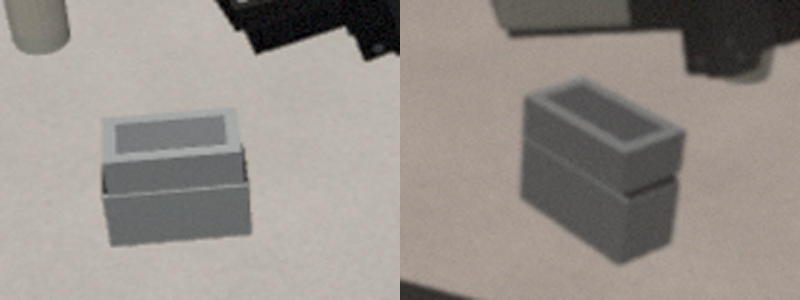

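Both views show the lid seated level on the strips, with a small gap at each end. Now to press the ends.

>>> send_rows:
  steps:
    - [[-14,0,20],[0,-35,0]]
    - [[-14,0,20],[0,-35,0]]
    - [[-14,0,20],[0,-35,0]]
    - [[-14,0,20],[0,-35,0]]
    - [[-14,0,20],[0,-35,0]]
    - [[-14,0,20],[0,-70,0]]
    - [[-14,0,20],[0,-70,0]]
    - [[-14,0,20],[0,-70,0]]
    - [[-14,0,20],[0,-70,0]]
    - [[-14,0,20],[0,-70,0]]
    - [[-14,0,20],[0,-70,0]]
    - [[-14,0,20],[0,-70,0]]
  claw: 1

```text
t: 19.6
eef_pos: [0.5365, 0.2011, 0.1938]
ee_rot: [3.141, -0.011, 2.977]
contact_force: [-0.2, -0.5, -0.1]
width: 0.0208
finger_force: 0.0
```

```bash
python3 - <<'E'
from h import *
s=env.state(); print(s["width"],s["eef_pos"],s["joint_positions"]); c=np.array([.4835,.21,0]);L=u(170.3)
a=c-.055*L; R=Rt(170.3,0)
go([a[0],a[1],.110],R,False); go([a[0],a[1],.102],R,False)
E
```

```text
0.020790574571722464 [0.53653074 0.20114004 0.19382201] [ 0.24109811  0.44276323  1.7078881   0.0057483   1.00041401 -1.16835838]
shift [-2.1, -0.3, 83.8] turn [0.0, -0.6, 0.3] tcp [0.538, 0.201, 0.11]
shift [-2.2, -0.3, 91.8] turn [0.0, -0.6, 0.3] tcp [0.538, 0.201, 0.102]
```

>>> send_rows:
  steps:
    - [[-2,0,30],[0,0,0]]
    - [[-2,0,60],[0,0,0]]
    - [[-2,0,76],[0,0,0]]
    - [[-2,0,82],[0,0,0]]
    - [[-2,0,85],[0,0,0]]
    - [[-2,0,87],[0,0,0]]
    - [[-2,0,87],[0,0,0]]

```text
t: 20.18
eef_pos: [0.5394, 0.2007, 0.1073]
ee_rot: [3.14, -0.008, 2.976]
contact_force: [-0.7, 0.6, 0.0]
width: 0.0007
finger_force: 0.0
```

>>> send_rows:
  steps:
    - [[0,0,1],[0,0,0]]
    - [[0,0,2],[0,0,0]]
    - [[0,0,3],[0,0,0]]
    - [[0,0,4],[0,0,0]]
    - [[0,0,5],[0,0,0]]
    - [[0,0,5],[0,0,0]]

```text
t: 20.68
eef_pos: [0.5388, 0.2007, 0.1021]
ee_rot: [3.14, -0.007, 2.976]
contact_force: [-0.4, -1.0, -0.8]
width: 0.0005
finger_force: 0.0
```

>>> send_rows:
  steps:
    - [[0,0,1],[0,0,0]]
    - [[0,0,2],[0,0,0]]
    - [[0,0,3],[0,0,0]]
    - [[0,0,3],[0,0,0]]

```text
t: 21.02
eef_pos: [0.5394, 0.2007, 0.0996]
ee_rot: [3.14, -0.006, 2.976]
contact_force: [0.7, -0.9, 3.8]
width: 0.0004
finger_force: 2.0
```

>>> send_rows:
  steps:
    - [[0,0,1],[0,0,0]]
    - [[0,0,2],[0,0,0]]
    - [[0,0,3],[0,0,0]]
    - [[0,0,3],[0,0,0]]

```text
t: 21.35
eef_pos: [0.5401, 0.2007, 0.097]
ee_rot: [3.139, -0.004, 2.976]
contact_force: [2.8, -1.9, 6.2]
width: 0.0003
finger_force: 3.1
```

>>> send_rows:
  steps:
    - [[0,0,1],[0,0,0]]
    - [[0,0,2],[0,0,0]]
    - [[0,0,3],[0,0,0]]
    - [[0,0,3],[0,0,0]]

```text
t: 21.68
eef_pos: [0.5404, 0.2007, 0.0963]
ee_rot: [3.139, -0.003, 2.976]
contact_force: [-3.0, -5.5, 30.9]
width: 0.0006
finger_force: 15.3
```

>>> send_rows:
  steps:
    - [[0,0,1],[0,0,0]]
    - [[0,0,2],[0,0,0]]
    - [[0,0,2],[0,0,0]]

```text
t: 21.93
eef_pos: [0.5405, 0.2007, 0.0961]
ee_rot: [3.138, -0.001, 2.976]
contact_force: [-8.5, -7.0, 52.3]
width: 0.0004
finger_force: 25.3
```

>>> send_rows:
  steps:
    - [[0,0,-4],[0,0,0]]
    - [[0,0,-15],[0,0,0]]
    - [[0,0,-32],[0,0,0]]
    - [[25,0,-36],[0,0,0]]
    - [[60,0,-36],[0,0,0]]
    - [[95,0,-36],[0,0,0]]
    - [[113,0,-36],[0,0,0]]
    - [[113,0,-30],[0,0,0]]
    - [[113,0,-24],[0,0,0]]
    - [[113,0,-20],[0,0,0]]
    - [[113,0,-20],[0,0,0]]

```text
t: 22.85
eef_pos: [0.4281, 0.2192, 0.111]
ee_rot: [3.141, -0.008, 2.975]
contact_force: [-0.1, -0.2, 0.3]
width: 0.0003
finger_force: 0.0
```

>>> send_rows:
  steps:
    - [[0,0,1],[0,0,0]]
    - [[0,0,2],[0,0,0]]
    - [[0,0,3],[0,0,0]]
    - [[0,0,4],[0,0,0]]
    - [[0,0,5],[0,0,0]]
    - [[0,0,6],[0,0,0]]
    - [[0,0,6],[0,0,0]]

```text
t: 23.43
eef_pos: [0.4273, 0.2193, 0.1059]
ee_rot: [3.14, -0.008, 2.976]
contact_force: [0.0, -0.2, 0.4]
width: 0.0003
finger_force: 0.0
```

>>> send_rows:
  steps:
    - [[0,0,1],[0,0,0]]
    - [[0,0,2],[0,0,0]]
    - [[0,0,3],[0,0,0]]
    - [[0,0,4],[0,0,0]]
    - [[0,0,5],[0,0,0]]
    - [[0,0,5],[0,0,0]]

```text
t: 23.93
eef_pos: [0.4273, 0.2194, 0.101]
ee_rot: [3.14, -0.008, 2.976]
contact_force: [-0.6, 0.9, 1.5]
width: 0.0002
finger_force: 0.8
```

>>> send_rows:
  steps:
    - [[0,0,1],[0,0,0]]
    - [[0,0,2],[0,0,0]]
    - [[0,0,3],[0,0,0]]
    - [[0,0,4],[0,0,0]]
    - [[0,0,4],[0,0,0]]

```text
t: 24.35
eef_pos: [0.4266, 0.2194, 0.0971]
ee_rot: [3.141, -0.009, 2.976]
contact_force: [-4.4, 0.9, 4.5]
width: 0.0001
finger_force: 2.2
```

>>> send_rows:
  steps:
    - [[0,0,1],[0,0,0]]
    - [[0,0,2],[0,0,0]]
    - [[0,0,3],[0,0,0]]
    - [[0,0,3],[0,0,0]]

```text
t: 24.68
eef_pos: [0.4266, 0.2195, 0.0961]
ee_rot: [3.14, -0.007, 2.976]
contact_force: [-12.6, -2.6, 38.0]
width: 0.0003
finger_force: 18.8
```

>>> send_rows:
  steps:
    - [[0,0,1],[0,0,0]]
    - [[0,0,1.5],[0,0,0]]
    - [[0,0,1.5],[0,0,0]]

```text
t: 24.93
eef_pos: [0.4266, 0.2195, 0.0959]
ee_rot: [3.139, -0.006, 2.976]
contact_force: [-17.4, -4.0, 59.2]
width: 0.0006
finger_force: 29.7
```

>>> send_rows:
  steps:
    - [[0,0,-4],[0,0,0]]
    - [[0,0,-15],[0,0,0]]
    - [[0,0,-32],[0,0,0]]
    - [[-25,0,-36],[0,0,0]]
    - [[-60,0,-36],[0,0,0]]
    - [[-95,0,-36],[0,0,0]]
    - [[-112,0,-36],[0,0,0]]
    - [[-112,0,-28],[0,0,0]]
    - [[-112,0,-20],[0,0,0]]
    - [[-112,0,-16],[0,0,0]]
    - [[-112,0,-13],[0,0,0]]
    - [[-112,0,-11],[0,0,0]]
    - [[-112,0,-9],[0,0,0]]
    - [[-112,0,-7],[0,0,0]]
    - [[-112,0,-7],[0,0,0]]

```text
t: 26.18
eef_pos: [0.5376, 0.201, 0.0985]
ee_rot: [3.14, -0.008, 2.976]
contact_force: [-0.0, -0.6, 0.7]
width: 0.0007
finger_force: 0.0
```

>>> send_rows:
  steps:
    - [[0,0,1],[0,0,0]]
    - [[0,0,2],[0,0,0]]
    - [[0,0,3],[0,0,0]]
    - [[0,0,4],[0,0,0]]
    - [[0,0,4],[0,0,0]]

```text
t: 26.6
eef_pos: [0.538, 0.201, 0.0962]
ee_rot: [3.14, -0.006, 2.976]
contact_force: [-5.6, -1.1, 16.8]
width: 0.0005
finger_force: 8.4
```

>>> send_rows:
  steps:
    - [[0,0,-5],[0,0,0]]
    - [[0,0,-20],[0,0,0]]
    - [[0,0,-50],[0,0,0]]
    - [[0,0,-90],[0,0,0]]
    - [[-30,0,-130],[0,0,0]]
    - [[-60,0,-160],[0,0,0]]
    - [[-90,0,-160],[0,0,0]]
    - [[-90,0,-160],[0,0,0]]
    - [[-90,0,-160],[0,0,0]]

```text
t: 27.35
eef_pos: [0.6285, 0.1851, 0.2537]
ee_rot: [3.14, -0.007, 2.975]
contact_force: [-0.9, -0.5, -0.9]
width: 0.0005
finger_force: 0.0
```

```bash
python3 - <<'E'
from h import *
s=env.state(); print(s["t"],s["eef_pos"],s["contact_force"])
im=cv2.cvtColor(eyes.camera("side"),6+1); a=cv2.imread("pics/side7.png",0); b=cv2.imread("pics/side0.png",0)
for n,g in (("now",im),("before",a)): print(n,"dark",int((g[140:190,245:315]<50).sum()))
for x in (258,280,302): print(x,"before",a[150:182,x].tolist(),"\n now",im[150:182,x].tolist())
# bystanders unmoved
for n,(x,y,w,h) in dict(tray=(285,225,60,50),jar=(430,258,40,45),shut=(410,192,55,62),pot=(370,130,36,40)).items():
    print(n,float(np.abs(im[y:y+h,x:x+w].astype(int)-b[y:y+h,x:x+w]).mean().round(1)))
E
```

```text
27.35 [0.62851293 0.18512708 0.25368614] [-0.92951772 -0.47705967 -0.94610876]
now dark 0
before dark 0
258 before [119, 120, 121, 122, 119, 120, 119, 120, 118, 118, 120, 134, 162, 164, 156, 106, 103, 103, 103, 105, 103, 104, 104, 101, 106, 104, 105, 114, 134, 103, 102, 105] 
 now [156, 136, 117, 117, 118, 116, 118, 116, 115, 119, 118, 117, 124, 146, 161, 159, 142, 102, 101, 100, 103, 100, 102, 102, 103, 101, 101, 101, 102, 100, 102, 102]
280 before [123, 122, 122, 120, 124, 124, 123, 122, 125, 142, 167, 167, 158, 104, 102, 106, 106, 107, 107, 105, 105, 103, 102, 103, 105, 117, 146, 105, 106, 106, 105, 105] 
 now [118, 118, 118, 118, 120, 119, 120, 120, 120, 118, 122, 143, 162, 160, 146, 100, 99, 101, 99, 103, 99, 100, 101, 99, 100, 102, 99, 100, 102, 100, 103, 104]
302 before [168, 168, 167, 168, 166, 168, 168, 167, 168, 169, 160, 111, 103, 104, 106, 104, 105, 104, 103, 104, 106, 105, 104, 116, 143, 110, 107, 107, 106, 104, 100, 102] 
 now [164, 162, 164, 163, 164, 163, 163, 164, 162, 160, 164, 162, 155, 102, 103, 102, 103, 104, 99, 99, 101, 102, 101, 104, 103, 102, 102, 103, 99, 100, 103, 100]
tray 2.7
jar 1.3
shut 1.7
pot 1.6
```

```bash
python3 -c "
from workcell import order
print(order.job_done())"
```

```text
the job is handed in; nothing more can be done
None
```

The lid is right way up on the carrier with both ends pressed home at shoulder height (peak press about 60 N), the tray, jar, shut carrier and pot look unmoved in the side view, and I handed the job in at about 27 s; no result came back.

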